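# Open the glue-up clamp of the horned puppet head

### The arm

A 6-joint arm with a two-finger parallel gripper is mounted at the origin on the work surface. World frame = base frame: x ahead of the robot, y to its left, z up, the work surface at z = 0. Lengths are in m, angles in rad, forces in N, time in s.
With the tool pointing down it reaches from about 0.25 to 0.775 m from the base axis. Payload 4 kg.
Tool frame: the origin (TCP) lies at the centre of the arm's flange, where the gripper is bolted on; the fingertips stand 199 mm ahead of it and the grasp point (between the pads) lies 180 mm ahead of it (robot.tcp_to_tips is the z of the fingertips in the tool frame, in m); z points along the fingers, y is the line along which they close (so a half turn about z gives the same grasp; the last joint's range is limited). The gripper opens to 94 mm and grips with 3 to 60 N. Pads are 16 mm wide; open, the fingers measure 119 mm over their backs; the gripper's body (75 mm by 177 mm) begins 78 mm behind the grasp point.
Start: joints at [-1.443, 0.087, 1.371, -0, 1.684, -0.103], TCP at [0.126, -0.535, 0.405] pointing down, gripper open.
Joint ranges: [-3.1, 3.1], [-0.76, 2.03], [0.27, 2.55], [-1.08, 4.22], [0.17, 2.65], [-2.57, 2.57]. Speed limits (rad/s): [2.79, 2.79, 3.14, 3.14, 3.14, 3.14].

### API

Orientations are given as [roll, pitch, yaw] about the fixed x, y, z axes, in that order (R = Rz(yaw) Ry(pitch) Rx(roll)).
In Python, from bench import robot gives the robot as it stands.
- The arm moves only by the tool play_rows, never from a script. Its arguments are lists of equal length, an entry for each row: "translation": the shift along the tool's x, y, z scaled (see below), a list of three; "twist": the turn, a rotation vector about the tool's x, y, z scaled (see below), a list of three; "gripper": the opening, from -1 (shut) to 1 (fully open). A call has 1 to 8 rows; each row shifts and turns the commanded pose from where the row before left it, along the tool's axes as they then stand; what a row does not reach is not made up. The controller multiplies each number of a shift by 0.04 m and each number of a turn by 0.1 rad. A row lasts 1/10 s, in which the tool goes at most 50 mm and 8.59 degrees, less where a joint would pass 70% of its speed; a pose out of reach is approached as far as the arm can. A call with a number of a shift or a turn outside -1 to 1 is refused whole. A call with a gripper value outside its range is refused whole. The fingers move at their own pace and stop on an object; the grip force is fixed at half the most. Time passes only in rows, so rows that do not move let the fingers close. It gives the time, the measured TCP pose, the force, the opening and the grip force at its end, in the units of the state.
- robot.get_obs(): the state, without advancing time (a new reading comes with each control period).
- robot.snapshot(name): name is "scene" or "top"; returns the picture (384x512x3 uint8, red, green, blue); there is no depth.
- robot.camera_model(name): a dict with "camera_matrix" (3x3 intrinsics, pixels), "k1" (the pictures are not rectified: a ray, as slopes to the right and down, at radius r is drawn at 1 + k1 r^2 times it, then the intrinsics apply), "rvec" (rotation vector, rad) and "tvec" (3), from world to camera coordinates, as OpenCV has them. Camera axes: x right, y down, z forward; pixel columns grow to the right and rows downward; lengths in m; the calibration is good to about 2 mm. A picture is of the moment at which its call begins. camera_model takes no time and is no camera call.
- robot.close_job(): hands the job in; it is judged then, once.
Trained networks look in the newest picture that a camera, given by its name, has taken for a name from the list of things; names that differ only in an ending like _2 or _b are one class to them, and where a whole thing is asked for, a point or a joint stands for the part that bears it (a point fixed in the world has none). Each returns a list of dicts, best first, with "score" (0 to 1); they miss things now and then, are a little off and sometimes report something else, mostly with a low value. They report only what shows in the picture. A call takes as long as a camera call. They do not tell look-alikes from the thing itself.
- robot.recognise(name, camera): "centre" ([x, y, z] in m, in world coordinates, good to about 4 mm: the middle of the surface that is visible of it).
- robot.spot_point(name, camera): "centre" ([x, y, z] in m, in world coordinates, good to about 4 mm: a listed point, or the origin of a listed thing).
The state is a dict: "time": time; "joint_positions": joint angles; "qvel": joint speeds; "joint_torque": joint torques, N m; "tool_pos": TCP position; "ee_rot": TCP orientation; "wrist_force": force on the tool from outside, world axes, zero at the start; "wrist_torque": the same for the moment, N m; "width": finger opening in m; "finger_force": force on a finger pad.
Only numpy, scipy, OpenCV 4.12 (cv2) and the standard library are available. Lean on these libraries where they do the work, as an engineer would, in place of code of your own. Each camera call takes 0.05 s, during which the arm holds its last target. There are 200 camera calls.

### The job

The glue in the horned puppet head has set: open its clamp. With a fingertip press down the ratchet release pad on that clamp's sliding jaw and, keeping it pressed, push the jaw back along its bar until it is fully back against the end stop, then let go. Grip and lift nothing: leave the head standing in its cradle, keep the other clamp (round-eared head) closed, and do not disturb the things around.

Things in the scene. Friction and masses are not known exactly. Their poses are not given: they have to be found in the camera images.
- horn_clamp: the clamp to be opened, which holds the HORNED head: bench clamp screwed to the table, plywood base 300 x 110 x 12 mm (x, y, z); origin under the base's centre on the table; its x axis runs along the toothed steel bar from the fixed jaw (steel plate at x -145 to -125, 80 high, with the head beside it) to the end stop (block at x 123 to 143, 52 high). The two clamps are alike and are told apart by the head they hold; either may stand on either side
- horn_jaw (a joint): sliding jaw of horn_clamp: a black carriage on the bar; value in m along the clamp's +x: 0 = closed up to the head (starts at 0 to 0.006), 0.085 = fully back at the end stop. Moving it takes about 3 N while the release is pressed; with the release up the ratchet teeth lock it after at most 7 mm of slack. Carriage at value 0: x -52 to 38 mm, 50 wide, top 46 high
- horn_release (a joint): ratchet release of horn_clamp, in m: 0 = up (locked), 0.012 = fully down. The ratchet lets go beyond 0.005 m: press it down 6 mm or more. Spring: about 3 N to start it, 7 N fully down; it springs up and locks again when let go, so it must be held down while the jaw is pushed
- horn_pad (a point): centre of the top face of the release pad of horn_clamp, a level steel plate 44 x 38 mm (along the bar, across), riding in the sliding jaw's pocket; 64 mm above the table when up, 52 when fully down; axes as the clamp's. The pocket is 64 long, open above and at the sides: the push tab's front face is 28 mm from the pad's centre in the clamp's +x, the jaw plate (80 high, 60 wide) 36 mm in -x
- horn_tab (a point): middle of the top edge of the front face of the push tab of horn_clamp (the face that looks to the pad, clamp's -x), 96 mm above the table; the tab is 10 thick, 50 wide and stands 50 above the carriage; push it in the clamp's +x to move the jaw back
- horn_head_mid (a point): middle of the loose puppet head with two up-curved horns that stick out 55 to either side across the bar, bare pale wood, about 68 across, top about 120 above the table; it stands in the clamp between the jaws on a wooden cradle 44 high, its middle 75 above the table. Leave it there
- ear_clamp: the other clamp, which holds the ROUND-EARED head and stays closed: bench clamp screwed to the table, plywood base 300 x 110 x 12 mm (x, y, z); origin under the base's centre on the table; its x axis runs along the toothed steel bar from the fixed jaw (steel plate at x -145 to -125, 80 high, with the head beside it) to the end stop (block at x 123 to 143, 52 high). The two clamps are alike and are told apart by the head they hold; either may stand on either side
- ear_jaw (a joint): sliding jaw of ear_clamp: a black carriage on the bar; value in m along the clamp's +x: 0 = closed up to the head (starts at 0 to 0.006), 0.085 = fully back at the end stop. Moving it takes about 3 N while the release is pressed; with the release up the ratchet teeth lock it after at most 7 mm of slack. Carriage at value 0: x -52 to 38 mm, 50 wide, top 46 high
- ear_release (a joint): ratchet release of ear_clamp, in m: 0 = up (locked), 0.012 = fully down. The ratchet lets go beyond 0.005 m: press it down 6 mm or more. Spring: about 3 N to start it, 7 N fully down; it springs up and locks again when let go, so it must be held down while the jaw is pushed
- ear_pad (a point): centre of the top face of the release pad of ear_clamp, a level steel plate 44 x 38 mm (along the bar, across), riding in the sliding jaw's pocket; 64 mm above the table when up, 52 when fully down; axes as the clamp's. The pocket is 64 long, open above and at the sides: the push tab's front face is 28 mm from the pad's centre in the clamp's +x, the jaw plate (80 high, 60 wide) 36 mm in -x
- ear_tab (a point): middle of the top edge of the front face of the push tab of ear_clamp (the face that looks to the pad, clamp's -x), 96 mm above the table; the tab is 10 thick, 50 wide and stands 50 above the carriage; push it in the clamp's +x to move the jaw back
- ear_head_mid (a point): middle of the loose puppet head with two round disc ears (40 across) that stick out 56 to either side across the bar, bare pale wood, about 68 across, top about 120 above the table; it stands in the clamp between the jaws on a wooden cradle 44 high, its middle 75 above the table. Leave it there
- glue_tin: steel glue tin with a paper label, 68 across, 85 high; origin at its underside. Bystander
- paint_jar: small green paint jar, 42 across, 50 high; origin at its underside. Bystander
- nose_blank: wooden cone (a nose blank), 44 across, 46 high; origin at its underside. Bystander
- brush: paint brush lying on the table; origin at its underside. Bystander
- sanding_block: cork sanding block 90 x 60 x 35; origin at its underside. Bystander
- control_cross: flat wooden marionette cross 180 x 120 x 18; origin at its underside. Bystander
- glue_gun: black glue gun lying on its side, about 175 x 130 x 34; origin under its barrel. Bystander
There are look-alikes about, which are no part of the job. Leave any pink or turquoise look-alike of the part that bears ear_head_mid alone.

How it is judged:
By the outcome, as a careful person would: the job done as asked, in the order asked, and still so for the second after the job is handed in, with the robot touching nothing.
It also fails if it takes over 35 s, if anything falls off the work surface, if the arm or the gripper's body presses on something with over 40 N, if the wrist force passes 120 N, or if a joint passes its speed limit or range.

## Working session

There is one attempt and no reset: what is moved stays moved. The work goes in short steps, Python scripts to look and compute and a tool call to move; the robot and the scene stay as the last step left them, time stands still between calls to the robot, and variables do not carry over. Pictures are saved under pics/ and viewed, at most 10 in all, crops included, and the job is handed in when it is done.

Besides the shell and the picture viewer there is one more tool, called after "Emit:" by a JSON object that holds its "api" and its "payload". play_rows: Moves the arm, as the interface text tells. Its arguments: {"type":"object","properties":{"translation":{"type":"array","items":{"type":"array","items":{"type":"number","minimum":-1,"maximum":1}}},"twist":{"type":"array","items":{"type":"array","items":{"type":"number","minimum":-1,"maximum":1}}},"gripper":{"type":"array","items":{"type":"number"}}},"required":["translation","twist","gripper"]}

```bash
mkdir -p pics; python3 - <<'E'
from bench import robot
import cv2
for c in ("scene","top"):
    im=robot.snapshot(c); cv2.imwrite(f"pics/{c}0.png",cv2.resize(im[:,:,::-1],(800,600)))
    for n in ("horn_head_mid","horn_pad","horn_tab","horn_clamp","ear_head_mid","ear_pad","ear_tab","ear_clamp"):
        print(c,n,[([round(x,3) for x in d["centre"]],round(d["score"],2)) for d in robot.spot_point(n,c)])
o=robot.get_obs();print(o["time"],o["tool_pos"],o["ee_rot"],o["width"])
E
```

```text
scene horn_head_mid [([0.462, -0.159, 0.075], 0.79)]
scene horn_pad [([0.722, -0.018, -0.001], 0.71), ([0.545, -0.193, 0.064], 0.54)]
scene horn_tab [([0.572, -0.204, 0.098], 0.73), ([0.55, -0.193, 0.066], 0.57), ([0.72, -0.019, -0.001], 0.22)]
scene horn_clamp [([0.549, -0.189, 0.003], 0.72)]
scene ear_head_mid [([0.406, 0.201, 0.074], 0.79), ([0.378, 0.671, 0.031], 0.77), ([0.235, 0.29, 0.031], 0.75), ([0.848, -0.012, 0.032], 0.68), ([0.31, 0.474, 0.028], 0.47), ([0.462, -0.159, 0.071], 0.16)]
scene ear_pad [([0.492, 0.186, 0.061], 0.57)]
scene ear_tab [([0.527, 0.181, 0.097], 0.67), ([0.573, -0.204, 0.095], 0.61)]
scene ear_clamp [([0.498, 0.186, -0.002], 0.67)]
top horn_head_mid [([0.46, -0.158, 0.075], 0.66), ([0.652, -0.441, 0.001], 0.28)]
top horn_pad [([0.544, -0.188, 0.064], 0.53)]
top horn_tab [([0.574, -0.196, 0.093], 0.83)]
top horn_clamp [([0.551, -0.188, -0.0], 0.79)]
top ear_head_mid [([0.308, 0.471, 0.03], 0.79), ([0.237, 0.292, 0.03], 0.75), ([0.377, 0.675, 0.031], 0.66), ([0.849, -0.012, 0.031], 0.57), ([0.412, 0.197, 0.075], 0.55)]
top ear_pad [([0.492, 0.184, 0.067], 0.6)]
top ear_tab [([0.719, -0.017, -0.003], 0.65), ([0.526, 0.179, 0.1], 0.58)]
top ear_clamp [([0.495, 0.183, 0.001], 0.59)]
0.9 [ 0.1258135  -0.5354143   0.40471303] [3.14149128e+00 9.23474438e-06 2.30784716e-01] 0.09414565974787376
```

View pics/scene0.png

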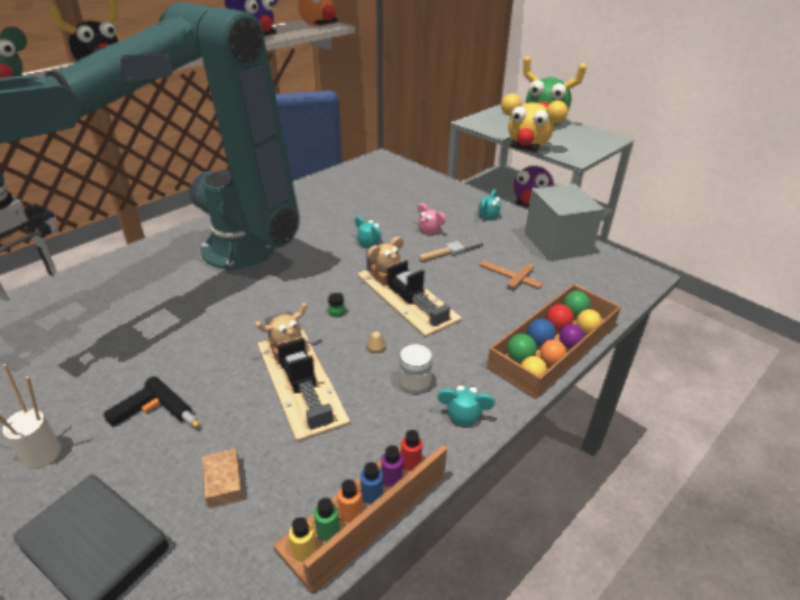

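View pics/top0.png

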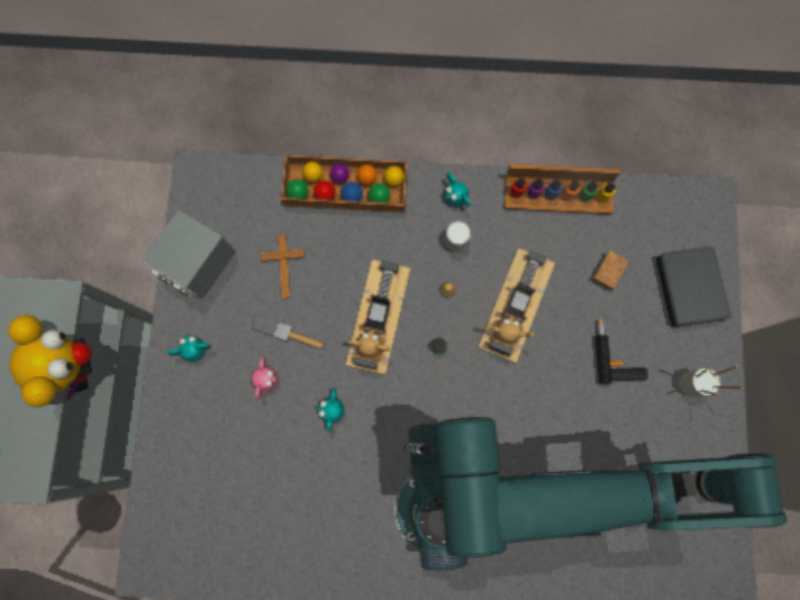

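The horned head's clamp is the one on the robot's right. In the top view its base runs from about (500,350) to (535,255), with the head at (510,328) and the pad at (520,300). I'll refine the axis by segmenting the plywood base.

```bash
cat > h.py <<'E'
import numpy as np, cv2
from bench import robot
def world(c,uv,z):
    m=robot.camera_model(c); K=np.array(m["camera_matrix"]); R=cv2.Rodrigues(np.array(m["rvec"],float))[0]; t=np.array(m["tvec"],float).ravel()
    p=cv2.undistortPoints(np.array(uv,float).reshape(-1,1,2),K,np.array([m["k1"],0,0,0.]))[:,0]
    d=np.c_[p,np.ones(len(p))]@R; o=-R.T@t
    return o[:2]+d[:,:2]*((z-o[2])/d[:,2])[:,None]
E
python3 - <<'E'
from h import *
im=robot.snapshot("top"); hsv=cv2.cvtColor(im,cv2.COLOR_RGB2HSV)
m=cv2.inRange(hsv,(12,60,110),(30,255,255)); m[:, :300]=0; m[:,365:]=0; m[:155]=0; m[238:]=0
v,u=np.nonzero(m); w=world("top",np.c_[u,v],0.012)
r=cv2.minAreaRect(w.astype(np.float32)*1000); b=cv2.boxPoints(r); print(len(u),r,b)
c=im[150:240,290:380,::-1]; cv2.imwrite("pics/c1.png",cv2.resize(c,(600,600),interpolation=cv2.INTER_CUBIC))
for n in ("horn_pad","horn_tab","horn_clamp"):
  for cam in ("scene","top"):
    robot.snapshot(cam); print(n,[np.round(d["centre"],3) for d in robot.spot_point(n,cam)][:2])
E
```

```text
1189 ((543.6487426757812, -198.79635620117188), (128.3986358642578, 302.1083068847656), 70.38195037841797) [[ 379.80823 -208.55283]
 [ 664.37964 -309.9852 ]
 [ 707.48926 -189.03989]
 [ 422.91785  -87.60751]]
horn_pad [array([ 0.549, -0.194,  0.063])]
horn_pad [array([ 0.544, -0.188,  0.06 ])]
horn_tab [array([ 0.572, -0.199,  0.098]), array([0.429, 0.423, 0.005])]
horn_tab [array([ 0.574, -0.199,  0.094])]
horn_clamp [array([ 0.549, -0.19 ,  0.003])]
horn_clamp [array([ 0.549, -0.189, -0.001])]
```

View pics/c1.png

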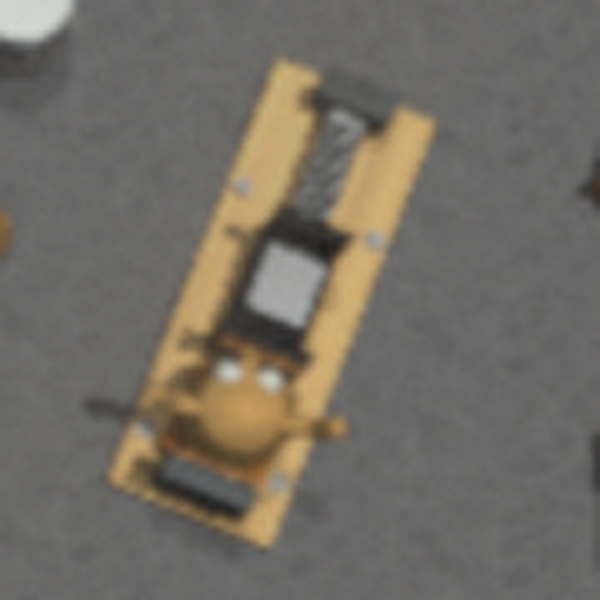

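The crop shows the base corners at about (280,62), (435,122), (270,548) and (110,480), and the pad centre at (287,283). The jaw is closed against the head.

```bash
python3 - <<'E'
from h import *
f=lambda a:np.array(a)/6.667+[289.6,149.6]
w=world("top",f([[280,62],[435,122],[270,548],[110,480]]),.012); print(w.round(4),w.mean(0))
print(world("top",f([[287,283]]),.064))
for a,b in((3,0),(2,1)): d=w[b]-w[a]; print(np.arctan2(d[1],d[0]),np.hypot(*d))
E
```

```text
[[ 0.7023 -0.1929]
 [ 0.6677 -0.2933]
 [ 0.3873 -0.1931]
 [ 0.4245 -0.092 ]] [ 0.54543698 -0.19282231]
[[ 0.54603513 -0.19208079]]
-0.3484011032022777 0.2956200346634574
-0.3432227515336774 0.2976886450234793
```

Emit:
{"api": "play_rows", "payload": {"translation": [[0, 0, 0], [0, 0, 0], [0, 0, 0], [0, 0, 0], [0, 0, 0], [0, 0, 0]], "twist": [[0, 0, 0.96], [0, 0, 0.96], [0, 0, 0.96], [0, 0, 0.96], [0, 0, 0.96], [0, 0, 0.96]], "gripper": [-1, -1, -1, -1, -1, -1]}}

```text
time: 2.15
tool_pos: [0.1258, -0.5354, 0.4047]
ee_rot: [3.142, -0.0, -0.349]
wrist_force: [-1.3, -0.9, -0.0]
width: 0.0493
finger_force: 0.0
```

Emit:
{"api": "play_rows", "payload": {"translation": [[0.5, -0.83, 0], [0.5, -0.83, 0], [0.5, -0.83, 0], [0.5, -0.83, 0], [0.5, -0.83, 0], [0.5, -0.83, 0], [0.5, -0.83, 0]], "twist": [[0, 0, 0], [0, 0, 0], [0, 0, 0], [0, 0, 0], [0, 0, 0], [0, 0, 0], [0, 0, 0]], "gripper": [-1, -1, -1, -1, -1, -1, -1]}}

```text
time: 2.85
tool_pos: [0.3372, -0.3629, 0.4049]
ee_rot: [3.141, -0.001, -0.345]
wrist_force: [0.3, 0.5, 1.0]
width: 0.0004
finger_force: 0.0
```

Emit:
{"api": "play_rows", "payload": {"translation": [[0.5, -0.83, 0], [0.5, -0.83, 0], [0.5, -0.83, 0], [0.5, -0.83, 0], [0.5, -0.83, 0], [0.5, -0.83, 0], [0, 0, 0]], "twist": [[0, 0, 0], [0, 0, 0], [0, 0, 0], [0, 0, 0], [0, 0, 0], [0, 0, 0], [0, 0, 0]], "gripper": [-1, -1, -1, -1, -1, -1, -1]}}

```text
time: 3.55
tool_pos: [0.519, -0.2144, 0.4041]
ee_rot: [-3.14, -0.0, -0.34]
wrist_force: [-0.8, -0.7, -0.0]
width: 0.0002
finger_force: 0.0
```

Emit:
{"api": "play_rows", "payload": {"translation": [[0.58, -0.78, 0], [0, 0, 0.85], [0, 0, 0.85], [0, 0, 0.8], [0, 0, 0], [0, 0, 0]], "twist": [[0, 0, 0], [0, 0, 0], [0, 0, 0], [0, 0, 0], [0, 0, 0], [0, 0, 0]], "gripper": [-1, -1, -1, -1, -1, -1]}}

```text
time: 4.15
tool_pos: [0.5486, -0.1963, 0.3048]
ee_rot: [3.141, 0.001, -0.346]
wrist_force: [0.8, -0.6, -0.3]
width: 0.0002
finger_force: 0.0
```

```bash
python3 - <<'E'
from h import *
im=robot.snapshot("scene")
for n in ("horn_pad","horn_tab"): print(n,[np.round(d["centre"],3) for d in robot.spot_point(n,"scene")][:2])
o=robot.get_obs();print(o["time"],o["tool_pos"],o["ee_rot"])
cv2.imwrite("pics/c2.png",cv2.resize(im[150:290,110:270,::-1],(685,600),interpolation=cv2.INTER_CUBIC))
E
```

```text
horn_pad [array([ 0.551, -0.192,  0.065])]
horn_tab [array([ 0.572, -0.203,  0.098])]
4.3 [ 0.54934515 -0.19639406  0.30767139] [ 3.14092612 -0.00505654 -0.34567411]
```

View pics/c2.png

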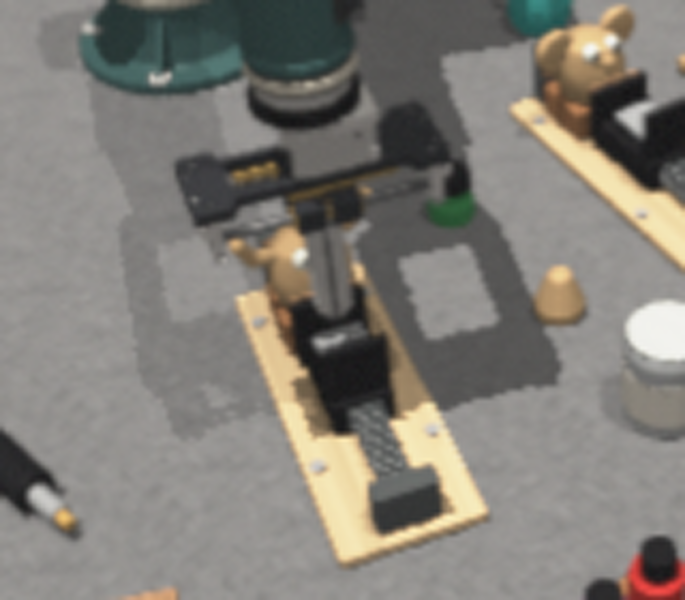

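The closed fingertips at (335,318) hang above the pocket, between the jaw plate and the tab, so I'm going down.

Emit:
{"api": "play_rows", "payload": {"translation": [[0.04, -0.1, 0.4], [0, 0, 0.4], [0, 0, 0.1], [0, 0, 0]], "twist": [[0, 0, 0], [0, 0, 0], [0, 0, 0], [0, 0, 0]], "gripper": [-1, -1, -1, -1]}}

```text
time: 4.7
tool_pos: [0.5519, -0.1927, 0.2694]
ee_rot: [3.141, -0.001, -0.345]
wrist_force: [0.6, 0.2, 0.1]
width: 0.0
finger_force: 0.0
```

Emit:
{"api": "play_rows", "payload": {"translation": [[0, 0, 0.2], [0, 0, 0.1], [0, 0, 0]], "twist": [[0, 0, 0], [0, 0, 0], [0, 0, 0]], "gripper": [-1, -1, -1]}}

```text
time: 5.0
tool_pos: [0.5525, -0.193, 0.2581]
ee_rot: [3.141, -0.004, -0.345]
wrist_force: [2.1, -1.2, 4.9]
width: 0.0003
finger_force: 2.3
```

Contact: the pad is down 5 mm. I'll press 4 mm deeper, then start pushing.

Emit:
{"api": "play_rows", "payload": {"translation": [[0, 0, 0.1], [0, 0, 0], [0.2, 0, 0], [0.2, 0, 0], [0.2, 0, 0], [0.2, 0, 0], [0, 0, 0]], "twist": [[0, 0, 0], [0, 0, 0], [0, 0, 0], [0, 0, 0], [0, 0, 0], [0, 0, 0], [0, 0, 0]], "gripper": [-1, -1, -1, -1, -1, -1, -1]}}

```text
time: 5.7
tool_pos: [0.5823, -0.2037, 0.2539]
ee_rot: [3.141, -0.001, -0.345]
wrist_force: [0.7, -0.3, 5.5]
width: 0.0002
finger_force: 3.0
```

Emit:
{"api": "play_rows", "payload": {"translation": [[0.2, 0, 0], [0.2, 0, 0], [0.2, 0, 0], [0.2, 0, 0], [0.2, 0, 0], [0.2, 0, 0], [0, 0, 0]], "twist": [[0, 0, 0], [0, 0, 0], [0, 0, 0], [0, 0, 0], [0, 0, 0], [0, 0, 0], [0, 0, 0]], "gripper": [-1, -1, -1, -1, -1, -1, -1]}}

```text
time: 6.4
tool_pos: [0.6275, -0.2199, 0.254]
ee_rot: [3.141, -0.001, -0.345]
wrist_force: [-0.2, -0.5, 6.5]
width: 0.0003
finger_force: 3.0
```

Emit:
{"api": "play_rows", "payload": {"translation": [[0.1, 0, 0], [0.1, 0, 0], [0.1, 0, 0], [0, 0, 0]], "twist": [[0, 0, 0], [0, 0, 0], [0, 0, 0], [0, 0, 0]], "gripper": [-1, -1, -1, -1]}}

```text
time: 6.8
tool_pos: [0.6379, -0.2236, 0.2535]
ee_rot: [3.141, 0.003, -0.345]
wrist_force: [-2.7, 0.6, 6.4]
width: 0.0004
finger_force: 3.0
```

Emit:
{"api": "play_rows", "payload": {"translation": [[0.1, 0, 0], [0.1, 0, 0], [0, 0, 0]], "twist": [[0, 0, 0], [0, 0, 0], [0, 0, 0]], "gripper": [-1, -1, -1]}}

```text
time: 7.1
tool_pos: [0.6436, -0.2255, 0.2536]
ee_rot: [3.141, 0.011, -0.345]
wrist_force: [-12.5, 3.6, 11.4]
width: 0.0003
finger_force: 11.2
```

Emit:
{"api": "play_rows", "payload": {"translation": [[0.1, 0, 0], [0.1, 0, 0], [0, 0, 0]], "twist": [[0, 0, 0], [0, 0, 0], [0, 0, 0]], "gripper": [-1, -1, -1]}}

```text
time: 7.4
tool_pos: [0.6469, -0.2267, 0.2536]
ee_rot: [3.141, 0.031, -0.345]
wrist_force: [-34.3, 11.5, 21.4]
width: 0.0004
finger_force: 22.9
```

The force has climbed to 36 N, so the jaw is hard against the end stop. I'll ease off the push, then lift straight up.

Emit:
{"api": "play_rows", "payload": {"translation": [[-0.14, 0, 0], [0, 0, 0], [0, 0, -0.2], [0, 0, -0.3], [-0.05, 0, -0.8], [0, 0, -1], [0, 0, -1], [0, 0, 0]], "twist": [[0, 0, 0], [0, 0, 0], [0, 0, 0], [0, 0, 0], [0, 0, 0], [0, 0, 0], [0, 0, 0], [0, 0, 0]], "gripper": [-1, -1, -1, -1, -1, -1, -1, -1]}}

```text
time: 8.2
tool_pos: [0.6464, -0.2265, 0.3928]
ee_rot: [3.141, -0.012, -0.345]
wrist_force: [-0.1, -0.2, 0.9]
width: 0.0004
finger_force: 0.0
```

```bash
python3 - <<'E'
from h import *
im=robot.snapshot("scene")
for n in ("horn_pad","horn_tab","horn_head_mid"): print(n,[np.round(d["centre"],3) for d in robot.spot_point(n,"scene")][:2])
o=robot.get_obs();print(o["time"],o["tool_pos"],o["wrist_force"])
cv2.imwrite("pics/c3.png",cv2.resize(im[150:290,110:270,::-1],(685,600),interpolation=cv2.INTER_CUBIC))
E
```

```text
horn_pad [array([ 0.627, -0.222,  0.062])]
horn_tab [array([ 0.649, -0.23 ,  0.096])]
horn_head_mid [array([ 0.464, -0.161,  0.074])]
8.4 [ 0.64598907 -0.22640728  0.3821333 ] [ 0.01594679 -0.38325071  0.03237369]
```

View pics/c3.png

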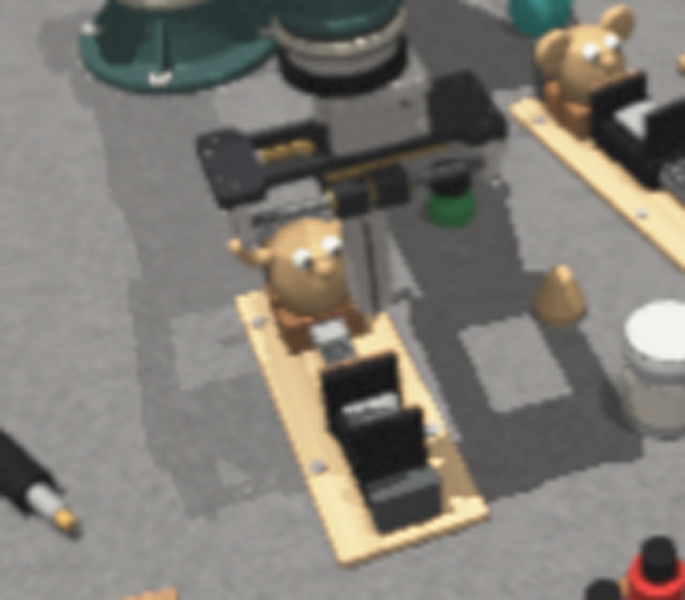

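The jaw is back against the end stop, with the tab at (385,440) touching the stop block. The pad is up, the head is still in its cradle at (310,270), and the gripper is clear.

```bash
python3 -c "
from bench import robot
print(robot.close_job())"
```

```text
the job is handed in; nothing more can be done
None
```

The horned head's clamp is open: its jaw is fully back against the end stop with the release let go, the head still stands in its cradle, nothing else was touched, and the job is handed in.

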